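# Lock the lens ring and hold the bead case's lid at its pointer

## Task

With the lens lid of the wooden bead case still down, turn the lens's lock ring clockwise until its lug points straight at the small raised rib on the lid, and leave it so. Then raise the lid by the steel bar at its front until the pin on its side lines up with the pointer set on the wooden quadrant, and finish there, still holding the lid up by that bar: do not let go. Do not shift the pointer or disturb the other things on the bench.

Things in the scene. Friction and masses are not known exactly. Their poses are not given: they have to be found in the camera images.
- case: Fixed open wooden case, 190 (x) x 200 (y) x 69 mm tall; origin on the bench under the lid's middle. At yaw 0 its front (the bar) faces -x, the robot; the lid's hinge lies along its y axis at x = +100 mm, z = 75 mm. On its left (+y) side, at y = 124 to 130 mm, stands a wooden quadrant arc, radius 157 to 173 mm about the hinge, reaching 245 mm above the bench.
- lid (a joint): Angle of the lid about the hinge: 0 = flat on the case, grows as its front edge rises, at most 1.45. Nearly frictionless: unsupported it falls shut. The lid is a 200 x 200 x 12 mm white-painted board with a round lens in its middle; with fittings about 0.4 to 0.7 kg (lifting takes 1 to 4 N at the bar).
- lid_hinge (a point): point on the hinge axis in the middle of the lid's far edge, at mid-thickness, 75 mm above the bench; the point's axes are the lid's
- bar: Lid's handle: round steel rod, 12 mm thick, 100 mm long, parallel to the hinge, turning freely in two end arms, 40 mm in front of the lid's edge, in the lid's plane. Origin: rod's centre, 240 mm from the hinge, 75 mm above the bench when shut, nothing beneath (case wall 55 mm behind). Pinched from above, a finger before and behind, it rolls with them: the gripper may stay pointing down.
- ring (a joint): Turn of the lens's lock ring, growing clockwise seen from the lid's top; 1.25 = locked (lug pointing at the rib). It starts somewhere between 0 and 0.7; no stop at the locked mark, it can turn on to 1.75; light friction (0.06 N m) keeps it where it is left.
- ring_top (a point): centre of the ring's upper face: an aluminium ring, 58 mm outer and 42 mm inner diameter, 24 mm tall, standing on the lid's upper face (82 mm above the bench when shut) 100 mm from hinge and from the front edge; its axis is square to the lid, top 105.5 mm above the bench
- ring_lug (a point): outer end of the ring's single lug, a 6 mm wide, 10 mm tall nib that sticks out of the ring's foot; 43 mm from the ring's axis
- lock_mark (a point): inner end of the small raised dark steel rib (14 x 5 mm, 3 mm high) on the lid, 46 mm from the ring's axis, straight towards the bar: the lug points at it when the ring is locked
- lid_pin (a point): tip of the 6 mm dark steel pin that sticks out 13 mm from the lid's left (+y) side edge, 150 mm from the hinge
- pointer_tip (a point): inner end of the pointer's line: the point, 150 mm from the hinge, where the tip of the lid's pin is when the lid is at the marked angle (then point lid_pin meets this point). The pointer is a dark steel clip on the quadrant arc, 50 mm long and 6 mm wide, pointing at the hinge.
- pointer (a joint): Angle of the pointer about the lid's hinge axis, in the lid's own measure: the lid is at the mark when joint lid equals this. Between 0.55 and 1.05; stiff; leave alone.
- jar: small amber glass jar with steel lid, 52 mm diameter, 75 mm tall; stands near the left (+y) side of the case. Origin at the centre of its underside. Bystander: leave alone.
- spool: wooden thread spool, 42 mm diameter, 50 mm tall; stands near the right (-y) side of the case. Origin at the centre of its underside. Bystander: leave alone.
- pot: dark steel pen pot, 84 mm diameter, 95 mm tall. Origin at the centre of its underside. Bystander: leave alone.
- brush: wooden brush, 170 mm long, lying. Origin at the centre of its underside. Bystander: leave alone.
- tape: roll of paper tape, 76 mm diameter, 20 mm tall. Origin at the centre of its underside. Bystander: leave alone.
- bowl: white bowl, 150 mm diameter, 60 mm tall. Origin at the centre of its underside. Bystander: leave alone.
- block: cork block, 70 x 45 x 30 mm. Origin at the centre of its underside. Bystander: leave alone.

How it is judged:
On the way, in this order (a step that is already met when the one before it is completed fails the run):
1. the lock ring's lug points at the rib while the lid is down (value of joint ring between 1.12 and 1.38 rad and value of joint lid below 0.06 rad), for 0.2 s.
2. the lid is held by the bar with its pin at the pointer (distance between lid_pin and pointer_tip below 0.012 m and contact force between the fingers and bar above 0.5 N and value of joint ring between 1.12 and 1.38 rad), for 0.2 s.
At the end, for the whole second after the job is handed in: The ring is within 0.13 rad of its locked mark (1.25), the lid's pin is within 12 mm (0.08 rad) of the pointer's line, the lid is still, and the fingers are bearing on the lid's bar (over 0.5 N) (all of step 2 and velocity of joint lid between -0.1 and 0.1 rad/s); the arm keeps its last pose, push and grip.
It fails at once if the lid is raised while the ring is not at its locked mark (the lens would fall out) (value of joint lid above 0.15 rad and not (value of joint ring between 1.08 and 1.42 rad)).
It fails at once if the pointer is shifted (distance of pointer_tip from where it was at the start of the episode above 0.008 m).
It fails at once if another thing on the bench is disturbed (distance of any of jar, spool, pot, brush, tape, bowl, block from where it was at the start of the episode above 0.03 m).
It also fails if it takes over 45 s, if anything falls off the work surface, if the arm or the gripper's body presses on something with over 40 N, if the wrist force passes 120 N, or if a joint passes its speed limit or range.

## Robot

A 7-joint arm with a two-finger parallel gripper is mounted at the origin on the work surface. World frame = base frame: x ahead of the robot, y to its left, z up, the work surface at z = 0. Lengths are in m, angles in rad, forces in N, time in s.
With the tool pointing down it reaches from about 0.4 to 0.75 m from the base axis. Payload 19.5 kg.
Tool frame: the origin (TCP) lies on the front face of the gripper's body, between the roots of the fingers; the fingertips stand 73 mm ahead of it and the grasp point (between the pads) lies 54 mm ahead of it; z points along the fingers, y is the line along which they close (so a half turn about z gives the same grasp; the last joint's range is limited). The gripper opens to 85 mm and grips with 20 to 120 N. Pads are 22 mm wide; open, the fingers measure 114 mm over their backs; the gripper's body (76 mm by 85 mm) begins 54 mm behind the grasp point. The pads swing forward as they close: fully open they stand 13 mm farther back than shut.
Start: joints at [-1.353, 0.707, -0.028, 1.485, 0.022, 0.951, -0.075], TCP at [0.148, 0.556, 0.304] pointing down, gripper open.
Joint ranges: [-2.71, 2.71], [-0.32, 2.16], [-1.57, 1.52], [0, 2.45], [-1.46, 4.6], [0, 2.02], [-2.83, 2.83]. Speed limits (rad/s): [1.89, 1.89, 2.57, 2.57, 3.01, 3.01, 3.01].

## Interface

Orientations are given as a rotation vector (axis times angle).
In Python, from cell import get_obs, grab_frame, close_job gives the robot as it stands. The module is installed in compiled form; this text tells all that it offers.
- The arm moves only by the tool send_rows, never from a script. Its argument "targets" is a list of rows, each an object of numbers: "dx", "dy", "dz": the shift along the tool's x, y, z in mm; "turn": the turn about the tool's z in degrees. In form: [{"dx": .., "dy": .., "dz": .., "turn": ..}, ...]. A call has 1 to 12 rows; each row shifts and turns the commanded pose from where the row before left it, along the tool's axes as they then stand; what a row does not reach is not made up. A row lasts 1/10 s, in which the tool goes at most 50 mm and 8.59 degrees, less where a joint would pass 70% of its speed; a pose out of reach is approached as far as the arm can. A call with a gripper value outside its range is refused whole. "hand" is the opening, from -1 (shut) to 1 (fully open), set as the call begins (left out, the last holds). The fingers move at their own pace and stop on an object; "squeeze" is the grip in N (left out, the last holds). Time passes only in rows, so rows that do not move let the fingers close. It gives the time, the measured TCP pose, the force, the opening and the grip force at its end, in the units of the state.
- get_obs(): the state, without advancing time (a new reading comes with each control period).
- grab_frame(name): name is "side" or "top"; returns a dict with "frame" (400x640x3 uint8, red, green, blue), "fx", "fy", "cx", "cy" (pixels), "rvec" (rotation vector, rad) and "tvec" (3), from world to camera coordinates, as OpenCV has them. Camera axes: x right, y down, z forward; pixel columns grow to the right and rows downward; lengths in m; the calibration is good to about 2 mm. A picture is of the moment at which its call begins. There is no depth.
- close_job(): hands the job in; it is judged then, once.
The state is a dict: "t": time; "joint_positions": joint angles; "joint_velocities": joint speeds; "tau": joint torques, N m; "ee_pos": TCP position; "tool_rot": TCP orientation; "contact_force": force on the tool from outside, world axes, zero at the start; "torque": the same for the moment, N m; "finger_gap": finger opening in m; "grip_force": force on a finger pad.
Only numpy, scipy, OpenCV 4.12 (cv2) and the standard library are available. Lean on these libraries where they do the work, as an engineer would, in place of code of your own. Each camera call takes 0.05 s, during which the arm holds its last target. There are 200 camera calls.

## Working session

There is one attempt and no reset: what is moved stays moved. The work goes in short steps, Python scripts to look and compute and a tool call to move; the robot and the scene stay as the last step left them, time stands still between calls to the robot, and variables do not carry over. Pictures are saved under pics/ and viewed, at most 10 in all, crops included, and the job is handed in when it is done.

Besides the shell and the picture viewer there is one more tool, called after "Call:" as name(argument=value, ...), one argument or row to a line, values as JSON. send_rows: Moves the arm, as the interface text tells. Its arguments: {"type":"object","properties":{"targets":{"type":"array"},"hand":{"type":"number"},"squeeze":{"type":"number"}},"required":["targets"]}

```bash
mkdir -p pics; cat > h.py <<'E'
import numpy as np, cv2
from cell import get_obs, grab_frame, close_job
def cam(f):
    K=np.array([[f['fx'],0,f['cx']],[0,f['fy'],f['cy']],[0,0,1]]);R=cv2.Rodrigues(np.array(f['rvec'],float))[0];return K,R,np.array(f['tvec'],float).reshape(3)
def plane(f,uv,z):
    K,R,t=cam(f);d=R.T@np.linalg.inv(K)@np.array([uv[0],uv[1],1.]);c=-R.T@t
    return c+d*(z-c[2])/d[2]
def proj(f,p):
    K,R,t=cam(f);q=(K@(R@np.array(p,float).reshape(-1,3).T+t[:,None])).T;return q[:,:2]/q[:,2:]
def snap(n,name):
    f=grab_frame(n);cv2.imwrite('pics/'+name+'.png',cv2.cvtColor(f['frame'],cv2.COLOR_RGB2BGR));return f
E
python3 - <<'E'
from h import *
np.set_printoptions(precision=4,suppress=True)
o=get_obs();print(o['ee_pos'],o['tool_rot'],o['t'],o['finger_gap'],o['contact_force'])
for n in('top','side'):
    f=snap(n,n+'1');K,R,t=cam(f);print(n,K[0,0],-R.T@t,R)
E
```

```text
[0.1477 0.5555 0.3034] [-0.4069 -3.115   0.0016] 0.0 0.08555292006962029 [-0.8594 -0.0569  0.1805]
top 414.807637884055 [ 0.3235 -0.0036  1.376 ] [[-0.0055 -1.     -0.0005]
 [-0.9813  0.0055 -0.1922]
 [ 0.1922 -0.0005 -0.9814]]
side 444.26193681357626 [ 0.122  -0.7218  0.7854] [[ 0.8484 -0.5293 -0.0129]
 [-0.35   -0.5425 -0.7637]
 [ 0.3972  0.6524 -0.6455]]
```

View pics/top1.png

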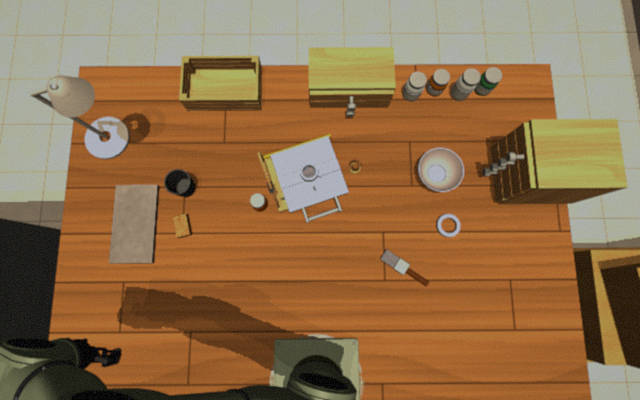

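View pics/side1.png

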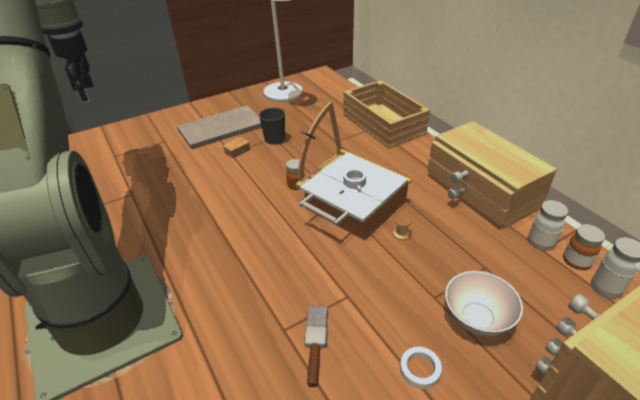

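The top view has the case at about (310,173), with the bar at (323,210), the ring at (309,172) and the quadrant at (268,180). In the side view the ring is at (354,180), the bar at (324,208) and the quadrant at (320,140). I'll enlarge both.

```bash
python3 - <<'E'
import cv2
a=cv2.imread('pics/top1.png')[130:225,250:360];b=cv2.imread('pics/side1.png')[95:235,285:415]
a=cv2.resize(a,None,fx=6,fy=6,interpolation=cv2.INTER_CUBIC);cv2.imwrite('pics/topc.png',a)
b=cv2.resize(b,None,fx=4.25,fy=4.25,interpolation=cv2.INTER_CUBIC);cv2.imwrite('pics/sidec.png',b)
E
```

```text
(no output)
```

View pics/topc.png

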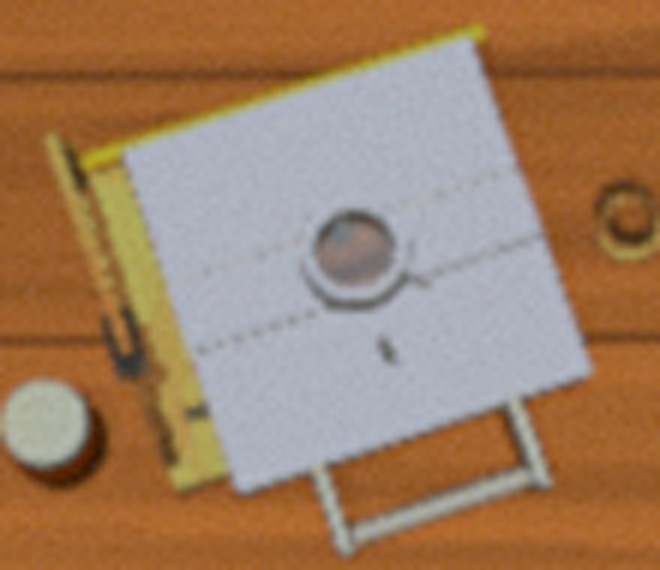

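View pics/sidec.png

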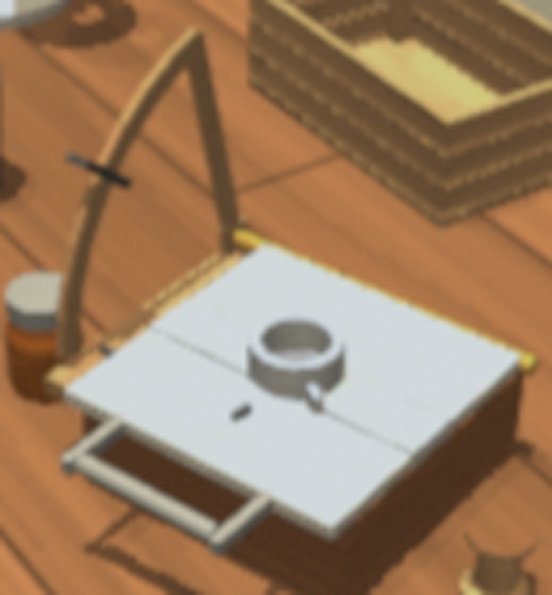

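The crops show the lid corners clearly. In the top crop the lug tip is at about (428,285) and the rib at (388,350). In the side crop the lug tip is at (317,400), the rib at (241,411), and the pointer runs from (68,157) to (130,185). Next I'll fit the case pose and the angles.

```bash
cat > m.py <<'E'
from h import *
from scipy.optimize import least_squares
np.set_printoptions(precision=4,suppress=True)
T=grab_frame('top');S=grab_frame('side')
tp=lambda u,v:(250+(u-2.5)/6,130+(v-2.5)/6)
sp=lambda u,v:(285+(u-1.6)/4.25,95+(v-1.6)/4.25)
tc=[tp(*p) for p in[(125,150),(472,38),(592,372),(240,490)]]
sc=[sp(*p) for p in[(262,246),(525,358),(335,532),(66,392)]]
L=np.array([[.1,.1],[.1,-.1],[-.1,-.1],[-.1,.1]])
# planar rays at lid top (z=.081)
W=[np.array([plane(f,p,.081)[:2] for p in c]) for f,c in((T,tc),(S,sc))]
for w in W: print(w, w.mean(0),np.linalg.norm(np.diff(w,axis=0),axis=1))
def rot(a):return np.array([[np.cos(a),-np.sin(a)],[np.sin(a),np.cos(a)]])
def res(x): return np.concatenate([(L@rot(x[2]).T+x[:2]-w).ravel() for w in W])
r=least_squares(res,[.6,0,.3]);x=r.x;print('pose',x,np.degrees(x[2]),np.abs(r.fun).max())
def tocase(p):return rot(x[2]).T@(np.array(p)[:2]-x[:2])
for n,f,p in(('T',T,[tp(428,285),tp(388,352),tp(353,247)]),('S',S,[sp(317,400),sp(241,411),sp(296,338)])):
    l=tocase(plane(f,p[0],.089));m=tocase(plane(f,p[1],.083));c=tocase(plane(f,p[2],.1055))
    print(n,'lug',l,'rib',m,'ringtop',c,'lug angle from -x (need cw)',np.degrees(np.arctan2(-l[1],-l[0])))
# bar ends
b=[tocase(plane(T,tp(*q),.081)) for q in((347,536),(537,478))];print('bar',b)
# pointer on plane y=yc in case
for yc in(.113,.121):
  A=[]
  for q in((68,157),(130,185),(99,171)):
    K,R,t=cam(S);c=-R.T@t;d=R.T@np.linalg.inv(K)@np.array([*sp(*q),1.])
    n=np.r_[rot(x[2])[:,1],0];s=(yc-n[:2]@(c[:2]-x[:2]))/(n@d) ;P=c+s*d
    cc=tocase(P);A.append([.1-cc[0],P[2]-.075,np.hypot(.1-cc[0],P[2]-.075),np.arctan2(P[2]-.075,.1-cc[0])])
  print(yc,np.array(A))
R2=rot(x[2])
for n,q in(('ring',[0,0]),('bar',[-.14,0])):print(n,R2@q+x[:2])
E
python3 m.py
```

```text
[[ 0.7127  0.1441]
 [ 0.7751 -0.0442]
 [ 0.5887 -0.1059]
 [ 0.5264  0.0807]] [0.6507 0.0187] [0.1984 0.1963 0.1967]
[[ 0.7089  0.1432]
 [ 0.7761 -0.046 ]
 [ 0.5875 -0.1114]
 [ 0.5236  0.0775]] [0.649  0.0158] [0.2008 0.1997 0.1994]
pose [0.6499 0.0173 0.3291] 18.85700206335084 0.0038218231373678413
T lug [-0.026  -0.0295] rib [-0.0522  0.0021] ringtop [0.0027 0.0025] lug angle from -x (need cw) 48.5798214362006
S lug [-0.0212 -0.0309] rib [-0.0512  0.0025] ringtop [0.0022 0.0024] lug angle from -x (need cw) 55.565574068181746
bar [array([-0.1379,  0.0546]), array([-0.1417, -0.0499])]
0.113 [[0.1698 0.1493 0.2261 0.7211]
 [0.1181 0.1051 0.1581 0.7274]
 [0.1446 0.1278 0.193  0.7236]]
0.121 [[0.1615 0.1423 0.2152 0.7222]
 [0.1091 0.0976 0.1464 0.7297]
 [0.136  0.1205 0.1817 0.7252]]
ring [0.6499 0.0173]
bar [ 0.5174 -0.028 ]
```

The yaw is 18.9°, the ring needs about 51° clockwise, and the pointer is at about 0.725 rad. I'll raise the tool, then travel over.

Call:
send_rows(
  targets=[
    {"dz":-30},
    {"dz":-30},
    {"dx":-26,"dy":-16},
    {"dx":-26,"dy":-16},
    {"dx":-26,"dy":-16},
    {"dx":-26,"dy":-16},
    {"dx":-26,"dy":-16},
    {"dx":-26,"dy":-16},
    {"dx":-26,"dy":-16},
    {"dx":-26,"dy":-16},
    {"dx":-26,"dy":-16},
    {"dx":-26,"dy":-16},
  ],
  hand=1,
  squeeze=25,
)

```text
schema error: expected keys dx, dy, dz, turn
```

Call:
send_rows(
  targets=[
    {"dx":-26,"dy":-16},
    {"dx":-26,"dy":-16},
    {"dx":-26,"dy":-16},
    {"dx":-26,"dy":-16},
    {"dx":-26,"dy":-16},
    {"dx":-26,"dy":-16},
    {"dx":-26,"dy":-16},
    {"dx":-26,"dy":-16},
    {"dx":-26,"dy":-16},
    {"dx":-26,"dy":-16},
    {"dx":-26,"dy":-16},
    {"dx":-26,"dy":-16},
  ],
)

```text
schema error: expected keys dx, dy, dz, turn
```

Call:
send_rows(
  targets=[
    {"turn":8},
    {"turn":8},
    {"turn":8},
    {"turn":8},
    {"turn":8},
    {"turn":8},
    {"turn":8},
    {"turn":8},
    {"turn":8},
    {"turn":8},
    {"turn":8},
    {"turn":7},
  ],
)

```text
schema error: expected keys dx, dy, dz, turn
```

```bash
cat >> h.py <<'E'
def st(goal=None,gyaw=None):
    o=get_obs();R=cv2.Rodrigues(np.array(o['tool_rot'],float))[0];p=np.array(o['ee_pos'])
    print('t',o['t'],'p',p.round(4),'yawy',np.degrees(np.arctan2(R[1,1],R[0,1])).round(2),'zax',R[:,2].round(3),'F',np.round(o['contact_force'],2),'gap',round(o['finger_gap'],4),'grip',o['grip_force'],'q',np.round(o['joint_positions'],2))
    if goal is not None: print('tool mm',(R.T@(np.array(goal)-p)*1000).round(1))
E
python3 -c "
from h import *
st([.651,.0195,.155])"
```

```text
t 0.2 p [0.1477 0.5556 0.3036] yawy 75.11 zax [-0.    -0.001 -1.   ] F [-0.14  0.27  0.39] gap 0.0855 grip 0.0 q [-1.35  0.71 -0.03  1.48  0.02  0.95 -0.08]
tool mm [-624.1 -388.7  148.9]
```

All four keys are required in every row.

Call:
send_rows(
  targets=[
    {"dx":0,"dy":0,"dz":-30,"turn":0},
    {"dx":0,"dy":0,"dz":-30,"turn":0},
    {"dx":-26,"dy":-16,"dz":0,"turn":0},
    {"dx":-26,"dy":-16,"dz":0,"turn":0},
    {"dx":-26,"dy":-16,"dz":0,"turn":0},
    {"dx":-26,"dy":-16,"dz":0,"turn":0},
    {"dx":-26,"dy":-16,"dz":0,"turn":0},
    {"dx":-26,"dy":-16,"dz":0,"turn":0},
    {"dx":-26,"dy":-16,"dz":0,"turn":0},
    {"dx":-26,"dy":-16,"dz":0,"turn":0},
    {"dx":-26,"dy":-16,"dz":0,"turn":0},
    {"dx":-26,"dy":-16,"dz":0,"turn":0},
  ],
  hand=1,
  squeeze=25,
)

```text
t: 1.4
ee_pos: [0.3586, 0.3332, 0.3639]
tool_rot: [-0.407, -3.115, 0.0]
contact_force: [1.0, 1.7, 0.2]
finger_gap: 0.0857
grip_force: 0.0
```

Call:
send_rows(
  targets=[
    {"dx":-26,"dy":-16,"dz":0,"turn":0},
    {"dx":-26,"dy":-16,"dz":0,"turn":0},
    {"dx":-26,"dy":-16,"dz":0,"turn":0},
    {"dx":-26,"dy":-16,"dz":0,"turn":0},
    {"dx":-26,"dy":-16,"dz":0,"turn":0},
    {"dx":-26,"dy":-16,"dz":0,"turn":0},
    {"dx":-26,"dy":-16,"dz":0,"turn":0},
    {"dx":-26,"dy":-16,"dz":0,"turn":0},
    {"dx":-26,"dy":-16,"dz":0,"turn":0},
    {"dx":-26,"dy":-16,"dz":0,"turn":0},
    {"dx":-26,"dy":-16,"dz":0,"turn":0},
    {"dx":-26,"dy":-16,"dz":0,"turn":0},
  ],
)

```text
t: 2.6
ee_pos: [0.6108, 0.0675, 0.3638]
tool_rot: [-0.407, -3.115, 0.0]
contact_force: [-0.1, -0.3, 0.6]
finger_gap: 0.0852
grip_force: 0.0
```

Call:
send_rows(
  targets=[
    {"dx":0,"dy":0,"dz":0,"turn":8},
    {"dx":0,"dy":0,"dz":0,"turn":8},
    {"dx":0,"dy":0,"dz":0,"turn":8},
    {"dx":0,"dy":0,"dz":0,"turn":8},
    {"dx":0,"dy":0,"dz":0,"turn":8},
    {"dx":0,"dy":0,"dz":0,"turn":8},
    {"dx":0,"dy":0,"dz":0,"turn":8},
    {"dx":0,"dy":0,"dz":0,"turn":8},
    {"dx":0,"dy":0,"dz":0,"turn":8},
    {"dx":0,"dy":0,"dz":0,"turn":8},
    {"dx":0,"dy":0,"dz":0,"turn":8},
    {"dx":0,"dy":0,"dz":0,"turn":7},
  ],
)

```text
t: 3.8
ee_pos: [0.61, 0.0686, 0.3637]
tool_rot: [-2.577, -1.797, 0.001]
contact_force: [0.3, 1.0, -0.3]
finger_gap: 0.0854
grip_force: 0.0
```

```bash
python3 -c "
from h import *
st([.651,.0195,.155])"
```

```text
t 3.8 p [0.61   0.0686 0.3637] yawy -20.21 zax [-0. -0. -1.] F [ 0.32  1.04 -0.27] gap 0.0854 grip 0.0 q [-0.34  0.75  0.41  1.23 -0.29  1.22 -0.28]
tool mm [-31.9  55.5 208.7]
```

Call:
send_rows(
  targets=[
    {"dx":-16,"dy":28,"dz":0,"turn":0},
    {"dx":-16,"dy":27.5,"dz":0,"turn":0},
    {"dx":0,"dy":0,"dz":30,"turn":0},
    {"dx":0,"dy":0,"dz":30,"turn":0},
    {"dx":0,"dy":0,"dz":30,"turn":0},
    {"dx":0,"dy":0,"dz":30,"turn":0},
    {"dx":0,"dy":0,"dz":20,"turn":0},
    {"dx":0,"dy":0,"dz":0,"turn":0},
    {"dx":0,"dy":0,"dz":0,"turn":0},
  ],
)

```text
t: 4.7
ee_pos: [0.6516, 0.0195, 0.2246]
tool_rot: [2.571, 1.804, 0.0]
contact_force: [-0.2, -0.5, 1.2]
finger_gap: 0.0854
grip_force: 0.0
```

```bash
python3 - <<'E'
from h import *
st([.651,.0195,.155])
S=snap('side','s2');T=snap('top','t2')
a=S['frame'][95:235,285:425];b=T['frame'][120:225,250:360]
a=cv2.resize(a,(400,400),interpolation=3);b=cv2.resize(b,(400,400),interpolation=3)
cv2.imwrite('pics/c2.png',np.hstack([a,b])[:,:,::-1])
E
```

```text
t 4.7 p [0.6516 0.0195 0.2246] yawy -19.89 zax [ 0. -0. -1.] F [-0.21 -0.49  1.16] gap 0.0854 grip 0.0 q [-0.22  0.95  0.35  1.27 -0.34  0.98 -0.16]
tool mm [-0.2 -0.6 69.6]
```

View pics/c2.png

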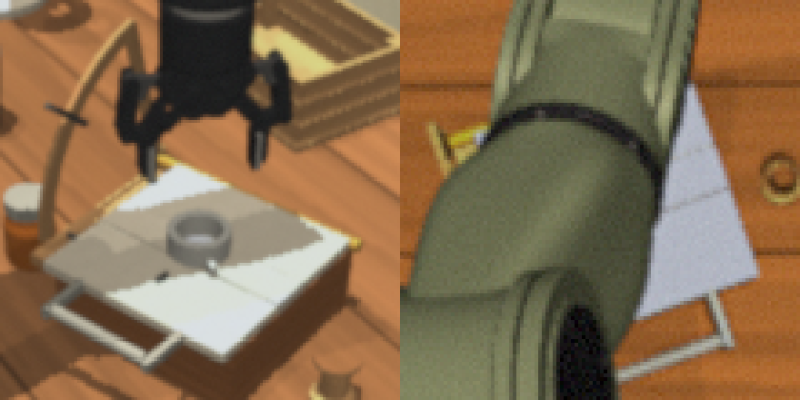

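In the side view the fingers (150,160) and (258,150) straddle the ring at (198,240), with the lug at (212,266) free between them. The arm hides the ring from the top camera. Descend and close.

Call:
send_rows(
  targets=[
    {"dx":0,"dy":0,"dz":25,"turn":0},
    {"dx":0,"dy":0,"dz":20,"turn":0},
    {"dx":0,"dy":0,"dz":15,"turn":0},
    {"dx":0,"dy":0,"dz":10,"turn":0},
    {"dx":0,"dy":0,"dz":0,"turn":0},
    {"dx":0,"dy":0,"dz":0,"turn":0},
  ],
)

```text
t: 5.4
ee_pos: [0.6517, 0.0195, 0.1547]
tool_rot: [2.571, 1.804, 0.001]
contact_force: [0.4, 0.1, 0.6]
finger_gap: 0.0856
grip_force: 0.0
```

Call:
send_rows(
  targets=[
    {"dx":0,"dy":0,"dz":0,"turn":0},
    {"dx":0,"dy":0,"dz":0,"turn":0},
    {"dx":0,"dy":0,"dz":0,"turn":0},
    {"dx":0,"dy":0,"dz":0,"turn":0},
    {"dx":0,"dy":0,"dz":0,"turn":0},
    {"dx":0,"dy":0,"dz":0,"turn":0},
    {"dx":0,"dy":0,"dz":0,"turn":0},
    {"dx":0,"dy":0,"dz":0,"turn":0},
  ],
  hand=-1,
  squeeze=25,
)

```text
t: 6.2
ee_pos: [0.651, 0.0199, 0.1548]
tool_rot: [-2.571, -1.804, 0.001]
contact_force: [-8.1, 2.5, 11.5]
finger_gap: 0.0578
grip_force: 24.6
```

Call:
send_rows(
  targets=[
    {"dx":0,"dy":0,"dz":0,"turn":5},
    {"dx":0,"dy":0,"dz":0,"turn":5},
    {"dx":0,"dy":0,"dz":0,"turn":5},
    {"dx":0,"dy":0,"dz":0,"turn":5},
    {"dx":0,"dy":0,"dz":0,"turn":5},
    {"dx":0,"dy":0,"dz":0,"turn":5},
    {"dx":0,"dy":0,"dz":0,"turn":5},
    {"dx":0,"dy":0,"dz":0,"turn":5},
    {"dx":0,"dy":0,"dz":0,"turn":5},
    {"dx":0,"dy":0,"dz":0,"turn":6},
    {"dx":0,"dy":0,"dz":0,"turn":0},
    {"dx":0,"dy":0,"dz":0,"turn":0},
  ],
)

```text
t: 7.4
ee_pos: [0.6509, 0.0199, 0.1548]
tool_rot: [-3.097, -0.521, 0.001]
contact_force: [-9.1, 1.8, 12.5]
finger_gap: 0.0583
grip_force: 24.7
```

```bash
python3 - <<'E'
from h import *
st()
S=snap('side','s3')
cv2.imwrite('pics/c3.png',cv2.resize(S['frame'][130:230,300:420],(720,600),interpolation=3)[:,:,::-1])
E
```

```text
t 7.4 p [0.6509 0.0199 0.1548] yawy -70.89 zax [-0.001  0.001 -1.   ] F [-9.13  1.83 12.54] gap 0.0583 grip 24.726910460740328 q [-0.3   1.08  0.55  1.33 -0.63  0.91 -0.84]
```

View pics/c3.png

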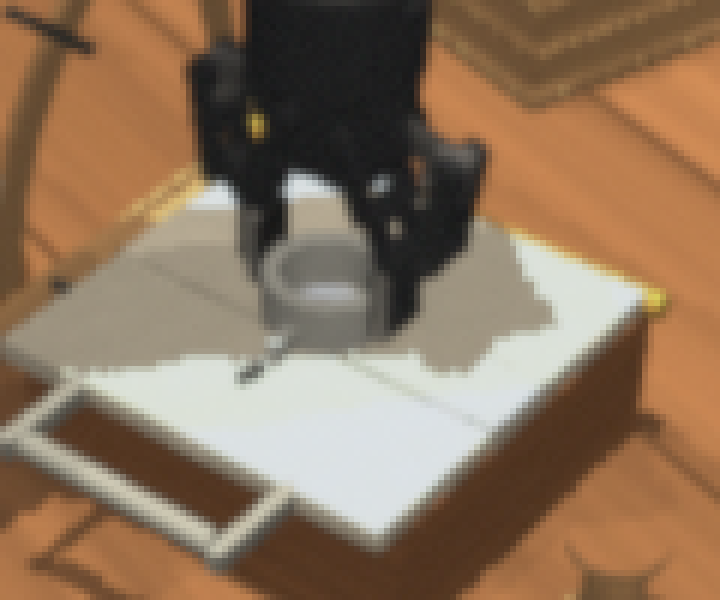

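The lug, tip at about (272,352), now runs in line with the rib at (250,372). I'll measure the remaining angle.

```bash
python3 - <<'E'
from h import *
S=grab_frame('side');x=np.array([.6505,.019]);a=.3291
R=np.array([[np.cos(a),-np.sin(a)],[np.sin(a),np.cos(a)]])
sp=lambda u,v:(300+(u-2.5)/6,130+(v-2.5)/6)
lc=lambda p,z:(R.T@(plane(S,sp(*p),z)[:2]-x)*1e3).round(1)
print('ringtop',lc((322,272),.1055),'lugtip',lc((273,352),.089),'lug root',lc((292,334),.091),'rib near/far',lc((258,364),.084),lc((243,380),.084))
for d in(-8,0,8):
  b=a+np.radians(180-d);print(d,((proj(S,[[.6505+r*np.cos(b),.019+r*np.sin(b),.091] for r in(.03,.043)])-[300,130])*6+2.5).round(1).tolist())
E
```

```text
ringtop [-3.2  1.1] lugtip [-42.7  -3.3] lug root [-30.1  -3.7] rib near/far [-48.    0.5] [-60.2  -1.1]
-8 [[293.5, 334.0], [278.3, 350.6]]
0 [[285.2, 330.6], [266.3, 345.6]]
8 [[277.8, 326.4], [255.7, 339.6]]
```

The lug looks about 2–5° short, so I'll add 2.5°, release and rise.

Call:
send_rows(
  targets=[
    {"dx":0,"dy":0,"dz":0,"turn":2.5},
    {"dx":0,"dy":0,"dz":0,"turn":0},
    {"dx":0,"dy":0,"dz":0,"turn":0},
    {"dx":0,"dy":0,"dz":0,"turn":0},
  ],
)

```text
t: 7.9
ee_pos: [0.6509, 0.0199, 0.1548]
tool_rot: [-3.108, -0.454, 0.001]
contact_force: [-9.3, 2.1, 11.5]
finger_gap: 0.0578
grip_force: 24.7
```

Call:
send_rows(
  targets=[
    {"dx":0,"dy":0,"dz":0,"turn":0},
    {"dx":0,"dy":0,"dz":0,"turn":0},
    {"dx":0,"dy":0,"dz":0,"turn":0},
    {"dx":0,"dy":0,"dz":0,"turn":0},
    {"dx":0,"dy":0,"dz":0,"turn":0},
    {"dx":0,"dy":0,"dz":0,"turn":0},
    {"dx":0,"dy":0,"dz":-20,"turn":0},
    {"dx":0,"dy":0,"dz":-30,"turn":0},
    {"dx":0,"dy":0,"dz":-30,"turn":0},
    {"dx":0,"dy":0,"dz":-30,"turn":0},
    {"dx":0,"dy":0,"dz":-20,"turn":0},
  ],
  hand=1,
)

```text
t: 9.0
ee_pos: [0.6515, 0.0194, 0.2861]
tool_rot: [3.108, 0.454, 0.003]
contact_force: [0.4, -0.5, -1.1]
finger_gap: 0.0852
grip_force: 0.0
```

Call:
send_rows(
  targets=[
    {"dx":0,"dy":0,"dz":0,"turn":-8},
    {"dx":0,"dy":0,"dz":0,"turn":-8},
    {"dx":0,"dy":0,"dz":0,"turn":-8},
    {"dx":0,"dy":0,"dz":0,"turn":-8},
    {"dx":0,"dy":0,"dz":0,"turn":-8},
    {"dx":0,"dy":0,"dz":0,"turn":-8},
    {"dx":0,"dy":0,"dz":0,"turn":-8},
    {"dx":0,"dy":0,"dz":0,"turn":-8},
    {"dx":0,"dy":0,"dz":0,"turn":-8},
    {"dx":0,"dy":0,"dz":0,"turn":-8},
    {"dx":0,"dy":0,"dz":0,"turn":-8},
    {"dx":0,"dy":0,"dz":0,"turn":-4},
  ],
)

```text
t: 10.2
ee_pos: [0.6514, 0.0194, 0.2839]
tool_rot: [1.826, 2.556, -0.0]
contact_force: [0.2, 0.1, -0.0]
finger_gap: 0.0857
grip_force: 0.0
```

```bash
python3 - <<'E'
from h import *
a=.3291;x=np.array([.6507,.0195]);g=x+np.array([np.cos(a),np.sin(a)])*-.14
print(g)
st([*g,.24])
S=snap('side','s4');T=snap('top','t4')
cv2.imwrite('pics/c4.png',np.hstack([cv2.resize(S['frame'][150:220,290:360],(400,400),interpolation=3),cv2.resize(T['frame'][140:220,280:360],(400,400),interpolation=3)])[:,:,::-1])
E
```

```text
[ 0.5182133 -0.0257468]
t 10.2 p [0.6514 0.0194 0.2839] yawy 18.92 zax [ 0. -0. -1.] F [ 0.19  0.07 -0.05] gap 0.0857 grip 0.0 q [-0.16  0.87  0.21  1.2  -0.18  1.09  0.38]
tool mm [   0.5 -140.6   43.9]
```

View pics/c4.png

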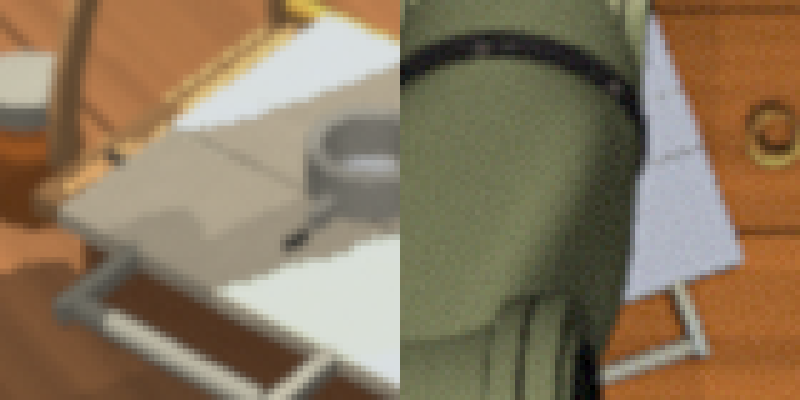

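The lug at (320,215) runs straight into the rib at (293,240). Next I'll move over the bar with the hand partly closed, to clear the lid edge.

Call:
send_rows(
  targets=[
    {"dx":0,"dy":-30,"dz":0,"turn":0},
    {"dx":0,"dy":-30,"dz":0,"turn":0},
    {"dx":0,"dy":-30,"dz":0,"turn":0},
    {"dx":0,"dy":-30,"dz":0,"turn":0},
    {"dx":0.5,"dy":-20.5,"dz":0,"turn":0},
    {"dx":0,"dy":0,"dz":30,"turn":0},
    {"dx":0,"dy":0,"dz":20,"turn":0},
    {"dx":0,"dy":0,"dz":0,"turn":0},
    {"dx":0,"dy":0,"dz":0,"turn":0},
  ],
  hand=-0.3,
)

```text
t: 11.2
ee_pos: [0.5182, -0.0249, 0.2344]
tool_rot: [1.835, 2.55, -0.0]
contact_force: [-0.3, 0.9, 0.5]
finger_gap: 0.0295
grip_force: 0.0
```

```bash
python3 - <<'E'
from h import *
st([.5182,-.0257,.137])
S=snap('side','s5')
cv2.imwrite('pics/c5.png',cv2.resize(S['frame'][120:245,270:420],(720,600),interpolation=3)[:,:,::-1])
E
```

```text
t 11.2 p [ 0.5182 -0.0249  0.2344] yawy 18.52 zax [-0. -0. -1.] F [-0.3   0.87  0.49] gap 0.0295 grip 0.0 q [-0.11  0.73  0.17  1.78 -0.19  0.64  0.5 ]
tool mm [-0.7 -0.3 97.4]
```

View pics/c5.png

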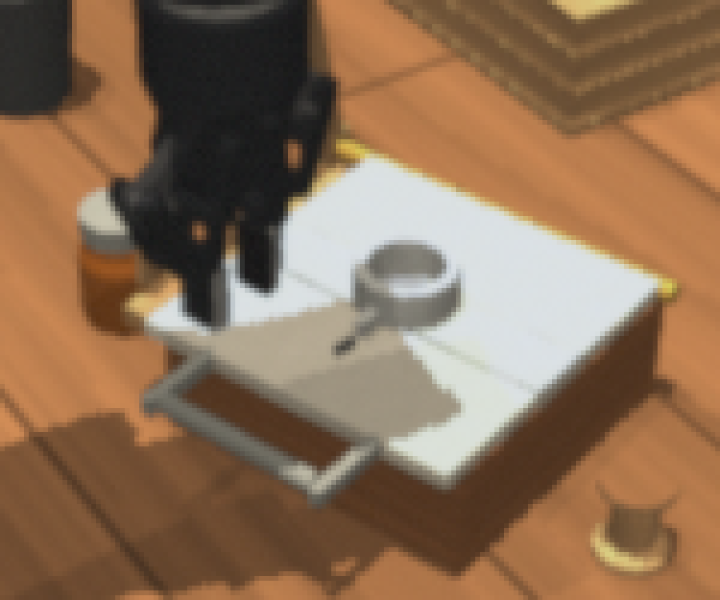

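The ring is unobstructed, with the lug at (372,318) in line with the rib at (345,343). The fingers, tips at (207,325) and (262,290), hang above the bar's middle. Descend and pinch.

Call:
send_rows(
  targets=[
    {"dx":-0.5,"dy":0,"dz":30,"turn":0},
    {"dx":0,"dy":0,"dz":30,"turn":0},
    {"dx":0,"dy":0,"dz":20,"turn":0},
    {"dx":0,"dy":0,"dz":17,"turn":0},
    {"dx":0,"dy":0,"dz":0,"turn":0},
    {"dx":0,"dy":0,"dz":0,"turn":0},
  ],
)

```text
t: 11.85
ee_pos: [0.5187, -0.0254, 0.138]
tool_rot: [1.833, 2.55, 0.001]
contact_force: [0.0, 0.5, 0.4]
finger_gap: 0.03
grip_force: 0.0
```

Call:
send_rows(
  targets=[
    {"dx":0,"dy":0,"dz":0,"turn":0},
    {"dx":0,"dy":0,"dz":0,"turn":0},
    {"dx":0,"dy":0,"dz":0,"turn":0},
    {"dx":0,"dy":0,"dz":0,"turn":0},
    {"dx":0,"dy":0,"dz":0,"turn":0},
    {"dx":0,"dy":0,"dz":0,"turn":0},
  ],
  hand=-1,
  squeeze=30,
)

```text
t: 12.45
ee_pos: [0.5184, -0.0254, 0.1381]
tool_rot: [1.833, 2.55, 0.001]
contact_force: [-2.5, -0.3, 9.7]
finger_gap: 0.0105
grip_force: 29.6
```

```bash
python3 - <<'E'
from h import *
st([.5182,-.0257,.137])
p=lambda t:np.array([240*(1-np.cos(t)),240*np.sin(t)])
for t in(.06,.12,.2,.3,.4,.5,.6,.725):print(t,p(t).round(1))
E
```

```text
t 12.45 p [ 0.5184 -0.0254  0.1381] yawy 18.6 zax [ 0.001 -0.    -1.   ] F [-2.48 -0.29  9.74] gap 0.0105 grip 29.576427340507507 q [-0.07  0.89  0.11  1.85 -0.22  0.41  0.53]
tool mm [-0.2 -0.3  1.1]
0.06 [ 0.4 14.4]
0.12 [ 1.7 28.7]
0.2 [ 4.8 47.7]
0.3 [10.7 70.9]
0.4 [18.9 93.5]
0.5 [ 29.4 115.1]
0.6 [ 41.9 135.5]
0.725 [ 60.4 159.2]
```

Call:
send_rows(
  targets=[
    {"dx":0,"dy":0.1,"dz":-7,"turn":0},
    {"dx":0,"dy":0.3,"dz":-7.4,"turn":0},
    {"dx":0,"dy":0.5,"dz":-7.2,"turn":0},
    {"dx":0,"dy":0.8,"dz":-7.1,"turn":0},
    {"dx":0,"dy":1.4,"dz":-9.5,"turn":0},
    {"dx":0,"dy":1.7,"dz":-9.5,"turn":0},
    {"dx":0,"dy":1.8,"dz":-7.8,"turn":0},
    {"dx":0,"dy":2,"dz":-7.7,"turn":0},
    {"dx":0,"dy":2.1,"dz":-7.7,"turn":0},
    {"dx":0,"dy":0,"dz":0,"turn":0},
  ],
)

```text
t: 13.45
ee_pos: [0.5284, -0.0219, 0.2087]
tool_rot: [1.833, 2.551, -0.0]
contact_force: [-1.2, -3.9, -1.7]
finger_gap: 0.0109
grip_force: 29.9
```

```bash
python3 - <<'E'
from h import *
st()
S=snap('side','s6')
cv2.imwrite('pics/c6.png',cv2.resize(S['frame'][95:245,270:420],(600,600),interpolation=3)[:,:,::-1])
E
```

```text
t 13.45 p [ 0.5284 -0.0219  0.2087] yawy 18.61 zax [ 0. -0. -1.] F [-1.21 -3.91 -1.69] gap 0.0109 grip 29.872334897518158 q [-0.11  0.78  0.16  1.77 -0.2   0.6   0.5 ]
```

View pics/c6.png

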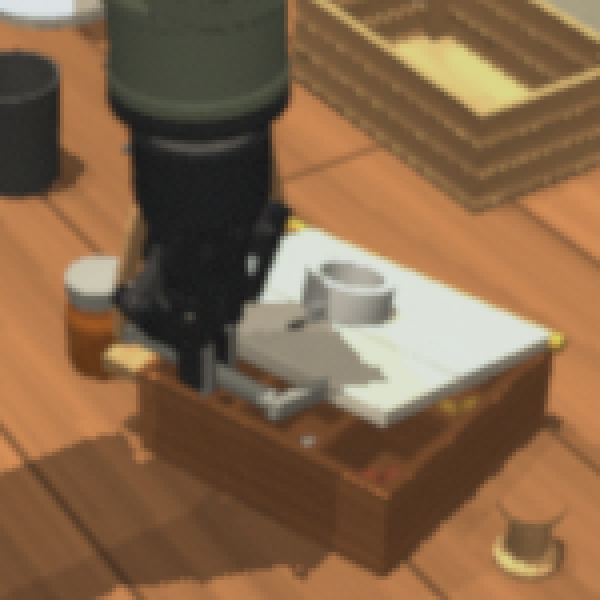

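The lid is up about 0.3 rad, held by the bar, with the lug still in line with the rib at (297,325). Continuing the arc.

Call:
send_rows(
  targets=[
    {"dx":0,"dy":2,"dz":-5.7,"turn":0},
    {"dx":0,"dy":2,"dz":-5.7,"turn":0},
    {"dx":0,"dy":2.1,"dz":-5.6,"turn":0},
    {"dx":0,"dy":2.1,"dz":-5.6,"turn":0},
    {"dx":0,"dy":2.5,"dz":-5.4,"turn":0},
    {"dx":0,"dy":2.6,"dz":-5.4,"turn":0},
    {"dx":0,"dy":2.7,"dz":-5.4,"turn":0},
    {"dx":0,"dy":2.7,"dz":-5.4,"turn":0},
    {"dx":0,"dy":3.1,"dz":-5.1,"turn":0},
    {"dx":0,"dy":3.1,"dz":-5.1,"turn":0},
    {"dx":0,"dy":3.1,"dz":-5.1,"turn":0},
    {"dx":0,"dy":3.2,"dz":-5.1,"turn":0},
  ],
)

```text
t: 14.7
ee_pos: [0.5576, -0.012, 0.2728]
tool_rot: [-1.832, -2.551, 0.002]
contact_force: [-3.9, -4.6, -0.9]
finger_gap: 0.0104
grip_force: 30.0
```

Call:
send_rows(
  targets=[
    {"dx":0,"dy":3.5,"dz":-4.8,"turn":0},
    {"dx":0,"dy":3.6,"dz":-4.8,"turn":0},
    {"dx":0,"dy":3.7,"dz":-4.8,"turn":0},
    {"dx":0,"dy":3.8,"dz":-4.7,"turn":0},
    {"dx":0,"dy":3.9,"dz":-4.6,"turn":0},
    {"dx":0,"dy":0,"dz":0,"turn":0},
    {"dx":0,"dy":0,"dz":0,"turn":0},
  ],
)

```text
t: 15.4
ee_pos: [0.575, -0.0061, 0.2965]
tool_rot: [-1.833, -2.551, 0.002]
contact_force: [-6.2, -4.6, 3.0]
finger_gap: 0.0107
grip_force: 30.5
```

```bash
python3 - <<'E'
from h import *
st()
S=snap('side','s7');T=snap('top','t7')
cv2.imwrite('pics/c7.png',np.hstack([cv2.resize(S['frame'][85:215,280:410],(400,400),interpolation=3),cv2.resize(T['frame'][110:225,245:360],(400,400),interpolation=3)])[:,:,::-1])
E
```

```text
t 15.4 p [ 0.575  -0.0061  0.2965] yawy 18.61 zax [-0.001 -0.    -1.   ] F [-6.21 -4.6   2.99] gap 0.0107 grip 30.473687946796417 q [-0.15  0.73  0.21  1.5  -0.17  0.94  0.44]
```

View pics/c7.png

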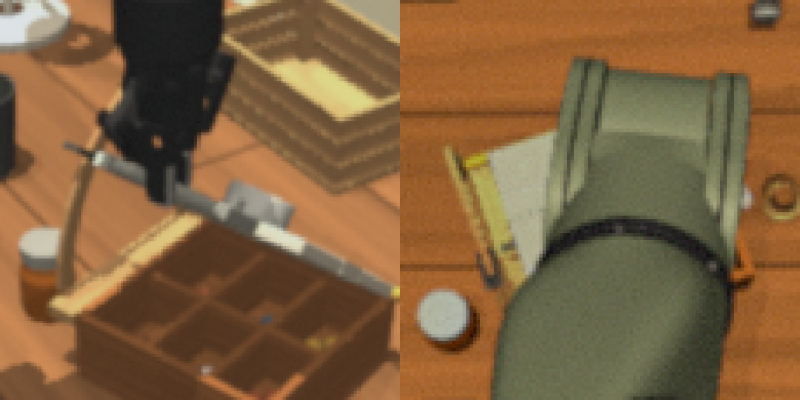

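Side view: the lid is raised and nearly edge-on, with its edge in line with the pointer at (72,148). Top view: the pin is at about (508,243) and the pointer fork at (487,268). I'll check both against projections.

```bash
python3 - <<'E'
from h import *
T=grab_frame('top');S=grab_frame('side');x=np.array([.6507,.0195]);a=.3291
R=np.array([[np.cos(a),-np.sin(a)],[np.sin(a),np.cos(a)]])
P=lambda r,y,th:np.r_[R@[.1-r*np.cos(th),y]+x,.075+r*np.sin(th)]
for th in(.65,.725,.8):
  q=proj(T,[P(r,y,th) for r,y in((.15,.1),(.15,.113),(.15,.124),(.195,.127))]);s=proj(S,[P(.15,.122,th),P(.195,.122,th)])
  print(th,'top1crop',((q-[250,130])*6+2.5).round().tolist(),'c7',((q-[245,110])*400/115).round().tolist(),'sidec',((s-[285,95])*4.25+1.6).round().tolist())
E
```

```text
0.65 top1crop [[176.0, 318.0], [151.0, 326.0], [130.0, 333.0], [141.0, 391.0]] c7 [[118.0, 252.0], [103.0, 257.0], [91.0, 261.0], [97.0, 295.0]] sidec [[117.0, 199.0], [76.0, 186.0]]
0.725 top1crop [[170.0, 301.0], [145.0, 309.0], [123.0, 316.0], [132.0, 369.0]] c7 [[114.0, 243.0], [100.0, 247.0], [87.0, 252.0], [93.0, 282.0]] sidec [[125.0, 182.0], [85.0, 163.0]]
0.8 top1crop [[163.0, 283.0], [138.0, 291.0], [117.0, 298.0], [123.0, 345.0]] c7 [[110.0, 232.0], [96.0, 237.0], [84.0, 241.0], [87.0, 268.0]] sidec [[132.0, 165.0], [96.0, 140.0]]
```

All views agree: the pointer is at about 0.725 rad and the lid at about 0.72 rad. Handing in.

```bash
python3 -c "
from h import *
st();print(close_job())"
```

```text
t 15.6 p [ 0.575  -0.0062  0.2965] yawy 18.61 zax [-0.001 -0.    -1.   ] F [-5.44 -5.75  2.73] gap 0.0106 grip 30.47432631254196 q [-0.15  0.73  0.21  1.5  -0.17  0.94  0.44]
the job is handed in; nothing more can be done
None
```

The job is handed in, with no verdict returned: I turned the lock ring until the lug pointed at the rib with the lid down, and the arm is holding the lid by its bar at about 0.72 rad, against a pointer measured at about 0.725 rad.

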